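# Set the glazed test tile for firing

### The arm

A 6-joint arm with a two-finger parallel gripper is mounted at the origin on the work surface. World frame = base frame: x ahead of the robot, y to its left, z up, the work surface at z = 0. Lengths are in m, angles in degrees, forces in N, time in s.
With the tool pointing down it reaches from about 0.4 to 0.825 m from the base axis. Payload 7 kg.
Tool frame: the origin (TCP) lies between the finger pads; the fingertips stand 19 mm ahead of it and the grasp point (between the pads) is the TCP; z points along the fingers, y is the line along which they close (so a half turn about z gives the same grasp; the last joint's range is limited). The gripper opens to 88 mm and grips with 3 to 60 N. Pads are 19 mm wide; open, the fingers measure 130 mm over their backs; the gripper's body (78 mm by 193 mm) begins 47 mm behind the grasp point.
Start: joints at [-59.811, 20.546, 0.682, 0, -70.136, -16.507], TCP at [0.16, -0.656, 0.246] pointing down, gripper open.
Joint ranges: [-176.03, 176.03], [-82.01, 121.73], [-58.28, 71.71], [-173.87, 95.51], [-174.79, -0.11], [-173.66, 173.66]. Speed limits (degrees/s): [136.94, 136.94, 172.46, 180, 180, 180].

### API

Orientations are given as [roll, pitch, yaw] about the fixed x, y, z axes, in that order (R = Rz(yaw) Ry(pitch) Rx(roll)).
In Python, from plant import get_obs, snapshot, close_job, spot_in, spot_point gives the robot as it stands.
- The arm moves only by the tool play_rows, never from a script. Its argument "plan" is a list of rows, each a list of 6 numbers: the shift along the tool's x, y, z in cm, then the turn, a rotation vector about the tool's x, y, z in degrees. A call has 1 to 20 rows; each row shifts and turns the commanded pose from where the row before left it, along the tool's axes as they then stand; what a row does not reach is not made up. A row lasts 1/12 s, in which the tool goes at most 41.7 mm and 7.16 degrees, less where a joint would pass 70% of its speed; a pose out of reach is approached as far as the arm can. A call is refused whole if a number of a shift passes 4.17 or a number of a turn 7.16, either way. A call with a gripper value outside its range is refused whole. "grip" is the finger opening in cm, from 0 to 8.76, set as the call begins (left out, the last holds). The fingers move at their own pace and stop on an object; the grip force is fixed at half the most. Time passes only in rows, so rows that do not move let the fingers close. It gives the time, the measured TCP pose, the force, the opening and the grip force at its end, in the units of the state.
- get_obs(): the state, without advancing time (a new reading comes with each control period).
- snapshot(name): name is "side" or "top"; returns a dict with "frame" (400x640x3 uint8, red, green, blue), "fx", "fy", "cx", "cy" (pixels), "k1" (the pictures are not rectified: a ray, as slopes to the right and down, at radius r is drawn at 1 + k1 r^2 times it, then the intrinsics apply), "position" and "attitude" of the camera in the world. Camera axes: x right, y down, z forward; pixel columns grow to the right and rows downward; lengths in m; the calibration is good to about 2 mm. A picture is of the moment at which its call begins. There is no depth.
- close_job(): hands the job in; it is judged then, once.
Trained networks look in the newest picture that a camera, given by its name, has taken for a name from the list of things; names that differ only in an ending like _2 or _b are one class to them, and where a whole thing is asked for, a point or a joint stands for the part that bears it (a point fixed in the world has none). Each returns a list of dicts, best first, with "score" (0 to 1); they miss things now and then, are a little off and sometimes report something else, mostly with a low value. They report only what shows in the picture. A call takes as long as a camera call. They do not tell look-alikes from the thing itself.
- spot_in(camera, thing): "position" ([x, y, z] in m, in world coordinates, good to about 4 mm: the middle of the surface that is visible of it).
- spot_point(camera, thing): "position" ([x, y, z] in m, in world coordinates, good to about 4 mm: a listed point, or the origin of a listed thing).
The state is a dict: "clock": time; "joint_pos": joint angles; "qvel": joint speeds; "tau": joint torques, N m; "tool_pos": TCP position; "orientation": TCP orientation; "force": force on the tool from outside, world axes, zero at the start; "moment": the same for the moment, N m; "opening": finger opening in m; "gripper_force": force on a finger pad.
Only numpy, scipy, OpenCV 4.12 (cv2) and the standard library are available. Lean on these libraries where they do the work, as an engineer would, in place of code of your own. Each camera call takes 0.05 s, during which the arm holds its last target. There are 200 camera calls.

### The job

Take the long rectangular glazed tile off its drying stand, holding it by its edges only and never touching the wet glazed top face, and set it down gently, glaze up, lengthways across the two bars of the empty setter on the kiln shelf, centred and square. Leave the square and the round tile where they are, and let go of the tile.

Things in the scene. Friction and masses are not known exactly. Their poses are not given: they have to be found in the camera images.
- long_tile_center (a point): centre, half-way up, of the long clay tile: 100 (x) x 50 (y) x 8 mm, about 80 g; z up out of its off-white wet glaze, which covers the top up to 4 mm from the rim. It lies level across a stand like the kiln setter on the yellow board (27 mm thick), underside 57 mm above the table. The stand's bars are only 40 mm long along y: the space beside and below both long edges is open.
- kiln_setter_top (a point): empty, fixed setter on the pale kiln shelf: two cream bars, 8 mm thick in x, 40 mm long in y, 30 mm high, centred 27 mm either side of this point, which lies midway at the height of the bar tops (45 mm above the table). The tile's length goes along x, either way round, its centre over this point. z up. The identical setter 180 mm away along y carries a small clay bowl.
- square_tile_center (a point): centre of the square tile, 70 x 70 x 8 mm, same clay and glaze, on another identical drying stand of the yellow board; to be left alone
- round_tile_center (a point): centre of the round tile, 75 mm diameter, 8 mm thick, same clay and glaze, on the third drying stand of the yellow board; to be left alone
Mind the look-alikes: they are no part of the job. Leave any black look-alike of the part that bears long_tile_center alone.

How it is judged:
By the outcome, as a careful person would: the job done as asked, in the order asked, and still so for the second after the job is handed in, with the robot touching nothing.
It also fails if it takes over 45 s, if anything falls off the work surface, if the arm or the gripper's body presses on something with over 40 N, if the wrist force passes 120 N, or if a joint passes its speed limit or range.

## Working session

There is one attempt and no reset: what is moved stays moved. The work goes in short steps, Python scripts to look and compute and a tool call to move; the robot and the scene stay as the last step left them, time stands still between calls to the robot, and variables do not carry over. Pictures are saved under pics/ and viewed, at most 10 in all, crops included, and the job is handed in when it is done.

Besides the shell and the picture viewer there is one more tool, called after ">>>" by a JSON object that holds its "name" and its "arguments". play_rows: Moves the arm, as the interface text tells. Its arguments: {"type":"object","properties":{"plan":{"type":"array","items":{"type":"array","items":{"type":"number"}}},"grip":{"type":"number"}},"required":["plan"]}

```bash
mkdir -p pics; python3 - <<'E'
from plant import *
import cv2,json
for c in("top","side"):
    s=snapshot(c); cv2.imwrite(f"pics/{c}0.png",s["frame"][:,:,::-1])
    print(c,{k:(v if not hasattr(v,'tolist') else v.tolist()) for k,v in s.items() if k!="frame"})
    for n in("long_tile_center","kiln_setter_top","square_tile_center","round_tile_center"):
        print(n,[(p["score"],p["position"]) for p in spot_point(c,n)])
print(get_obs())
E
```

```text
top {'fx': 456.54679941592354, 'fy': 456.54679941592354, 'cx': 327.4443612098833, 'cy': 199.58273359316806, 'k1': -0.042572766907125484, 'position': [0.37099177386902715, 0.1253891702159794, 1.3859827035316317], 'attitude': [-173.5666539753173, -1.1648648583615968, -89.89056441781273]}
long_tile_center [(0.77, [0.2456, 0.332, 0.0014]), (0.74, [0.5393, 0.5365, 0.0034]), (0.73, [0.5941, 0.2899, 0.0617]), (0.71, [0.5385, -0.1071, 0.046]), (0.59, [0.7577, -0.1237, 0.0048])]
kiln_setter_top [(0.76, [0.5395, -0.1062, 0.0429]), (0.58, [0.5966, 0.2876, 0.0629])]
square_tile_center [(0.58, [0.4964, 0.1502, 0.0561])]
round_tile_center [(0.8, [0.4293, 0.3476, 0.0626])]
side {'fx': 394.21726280917136, 'fy': 394.21726280917136, 'cx': 319.37800999144906, 'cy': 200.6049145154382, 'k1': -0.03418970479830961, 'position': [-0.2461319090574043, 0.8458660715052855, 0.6945765126227599], 'attitude': [-119.99950131823216, -0.28194661659682674, -134.87044945533103]}
long_tile_center [(0.93, [0.5913, 0.2867, 0.0611]), (0.76, [0.5372, 0.5296, 0.006]), (0.66, [0.7599, -0.1247, 0.0038]), (0.6, [0.2407, 0.3274, 0.0023])]
kiln_setter_top [(0.66, [0.5429, -0.1052, 0.046])]
square_tile_center [(0.69, [0.5001, 0.15, 0.0627])]
round_tile_center [(0.74, [0.433, 0.3516, 0.0592])]
{'clock': 0.5, 'joint_pos': array([-5.98133508e+01,  2.05494098e+01,  6.79875053e-01, -2.35944690e-03,
       -7.01365816e+01, -1.65057957e+01]), 'qvel': array([ 0.00552704, -0.05855294, -0.050182  ,  0.01303728, -0.01724089,
        0.00714923]), 'tau': array([ 9.48039087e-04, -5.81797707e+01,  2.93067044e+01,  6.99711353e+00,
        1.18557655e-02, -2.05795880e-05]), 'tool_pos': array([ 0.15961112, -0.65580849,  0.24550352]), 'orientation': array([ 1.79993505e+02,  3.89805811e-04, -1.66319948e+02]), 'force': array([-0.73427296,  0.03031667,  0.22176351]), 'moment': array([ 0.02758303,  0.00687557, -0.03414982]), 'gripper_force': 0.0, 'opening': 0.08770462579945881}
```

View pics/top0.png

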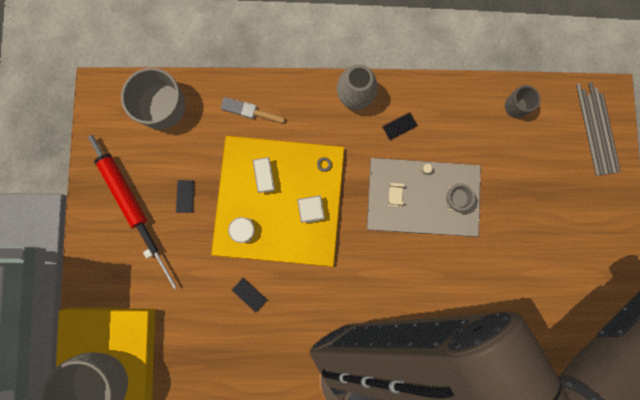

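View pics/side0.png

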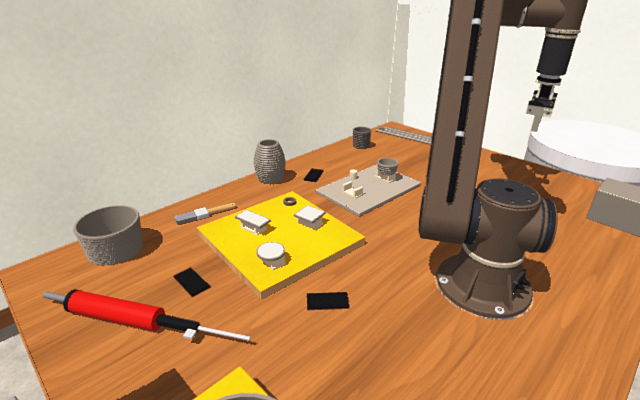

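The top picture shows four long tiles. The white one is at (264,175) on the yellow board; black ones lie on the table at (400,126), (185,196) and (250,294). Only the white one is glazed off-white and raised on a stand, so it fits. The empty setter is at (397,195), and the bowl sits on the other one at (460,197). I'll confirm in one enlarged crop and measure there.

```bash
cat > h.py <<'E'
import numpy as np,cv2
from scipy.spatial.transform import Rotation as R
from plant import *
def cam(s):
    K=np.array([[s["fx"],0,s["cx"]],[0,s["fy"],s["cy"]],[0,0,1]]);D=np.array([s["k1"],0,0,0,0.])
    return K,D,R.from_euler("xyz",s["attitude"],degrees=True).as_matrix(),np.array(s["position"])
def world(s,px,z):
    K,D,M,p=cam(s)
    u=cv2.undistortPoints(np.array(px,float).reshape(-1,1,2),K,D).reshape(-1,2)
    d=np.c_[u,np.ones(len(u))]@M.T
    return p+d*((z-p[2])/d[:,2])[:,None]
def pix(s,P):
    K,D,M,p=cam(s)
    return cv2.projectPoints(np.array(P,float).reshape(-1,1,3),cv2.Rodrigues(M.T)[0],-M.T@p,K,D)[0].reshape(-1,2)
def rect(c,l,w,yaw,z):
    a=np.radians(yaw);X=np.array([np.cos(a),np.sin(a)])*l/2;Y=np.array([-np.sin(a),np.cos(a)])*w/2
    return np.array([[*(np.array(c)+i*X+j*Y),z] for i,j in((1,1),(-1,1),(-1,-1),(1,-1))])
def draw(im,s,P,x0,y0,k,col=(0,0,255)):
    q=((pix(s,P)-[x0,y0]+.5)*k-.5); cv2.polylines(im,[np.round(q*16).astype(int)],True,col,1,cv2.LINE_AA,4)
E
python3 - <<'E'
from h import *
s=snapshot("top"); f=s["frame"]; t=snapshot("side"); g=t["frame"]
def blob(f,s,z,x0,y0,x1,y1):
    hsv=cv2.cvtColor(f,cv2.COLOR_RGB2HSV)[y0:y1,x0:x1]
    m=((hsv[...,1]<60)&(hsv[...,2]>170)).astype(np.uint8)
    n,l,st,_=cv2.connectedComponentsWithStats(m); i=1+st[1:,4].argmax()
    ys,xs=np.where(l==i); w=world(s,np.c_[xs+x0,ys+y0],z)[:,:2]
    r=cv2.minAreaRect((w*1000).astype(np.float32)); c=w-w.mean(0)
    e,v=np.linalg.eigh(c.T@c); v=v[:,1]; print("blob",len(xs),w.mean(0),r,np.degrees(np.arctan2(v[1],v[0])), np.sqrt(e*12/len(xs)))
blob(f,s,.065,240,145,290,200)
blob(g,t,.065,225,200,280,240)
a=cv2.resize(f[140:240,210:350],None,fx=5,fy=5,interpolation=cv2.INTER_CUBIC)[:,:,::-1]
b=cv2.resize(f[155:215,370:430],None,fx=5,fy=5,interpolation=cv2.INTER_CUBIC)[:,:,::-1]
c=cv2.resize(g[165:215,325:385],None,fx=5,fy=5,interpolation=cv2.INTER_CUBIC)[:,:,::-1]
im=np.zeros((600,800,3),np.uint8); im[:300,:420]=a[:300,:420]; im[:300,500:800]=b; im[300:550,500:800]=c
d=cv2.resize(g[195:245,225:320],None,fx=5,fy=5,interpolation=cv2.INTER_CUBIC)[:,:,::-1]; im[300:550,:475]=d
cv2.imwrite("pics/crop1.png",im)
E
```

```text
blob 475 [0.59330477 0.28818253] ((593.138916015625, 288.3355712890625), (94.20356750488281, 44.15770721435547), 8.953115463256836) -170.37759073635715 [0.04387627 0.09337614]
blob 279 [0.592175  0.2877959] ((593.5155029296875, 287.9258117675781), (95.97950744628906, 47.70818328857422), 10.041218757629395) -171.32650985123666 [0.04736223 0.0966014 ]
```

View pics/crop1.png

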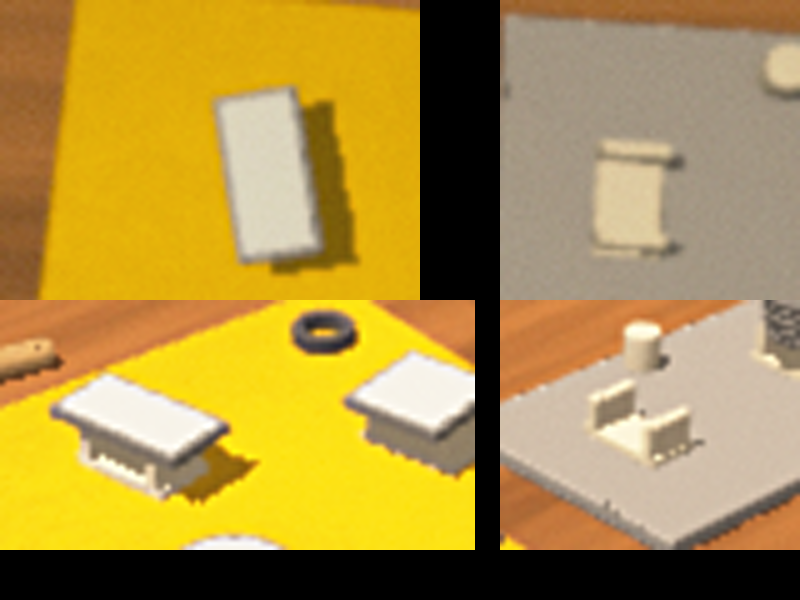

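The crop confirms it: the white long tile, with a bare clay rim, sits raised on its cream stand at about yaw 9°. The setter's two bars are clear in both views. Next I'll fit the setter pose.

```bash
cat > fit.py <<'E'
from h import *
from scipy.optimize import minimize
S=[snapshot("top"),snapshot("side")]
rois=[(375,168,425,222),(330,172,378,208)]
k=6
def box(x,y,yaw,dx,w,l,z0,z1): 
    a=np.radians(yaw); c=(x+dx*np.cos(a),y+dx*np.sin(a))
    return np.vstack([rect(c,w,l,yaw,z0),rect(c,w,l,yaw,z1)])
M=[]
for s,(x0,y0,x1,y1) in zip(S,rois):
    h=cv2.cvtColor(s["frame"],cv2.COLOR_RGB2HSV)[y0:y1,x0:x1].astype(int)
    m=((h[...,1]>30)&(h[...,0]<35)&(h[...,2]>110)).astype(np.float32); M.append(m); print("px",m.sum())
def sil(p,s,roi):
    x0,y0,x1,y1=roi; im=np.zeros(((y1-y0)*k,(x1-x0)*k),np.uint8)
    for b in (box(*p[:3],-.027,.008,.04,.015,.045),box(*p[:3],.027,.008,.04,.015,.045),box(*p[:3],0,.054,p[3],.015,.015+p[4])):
        q=((pix(s,b)-[x0,y0]+.5)*k-.5)
        cv2.fillConvexPoly(im,cv2.convexHull(np.round(q*16).astype(np.int32)),255,cv2.LINE_8,4)
    return cv2.resize(im,None,fx=1/k,fy=1/k,interpolation=cv2.INTER_AREA)/255.
def run(idx):
    f=lambda p:sum(np.abs(sil(p,S[i],rois[i])-M[i]).sum() for i in idx)
    best=min((minimize(f,[.541,-.106,y,.034,.006],method="Nelder-Mead",options=dict(initial_simplex=np.array([.541,-.106,y,.034,.006])+np.vstack([np.zeros(5),np.diag([.006,.006,4,.006,.004])]),xatol=1e-5,fatol=.01)) for y in(-8,-4,0,4)),key=lambda r:r.fun)
    print(idx,best.fun,best.x.round(4)); return best.x
run([0]);run([1]);p=run([0,1])
s=S[0];h=cv2.cvtColor(s["frame"],cv2.COLOR_RGB2HSV);m=np.zeros((400,640),np.uint8);r=h[150:245,355:495];m[150:245,355:495]=(r[...,1]<60)
n,l,st,_=cv2.connectedComponentsWithStats(m);i=1+st[1:,4].argmax();ys,xs=np.where(l==i)
print("shelf",cv2.minAreaRect((world(s,np.c_[xs,ys],.015)[:,:2]*1000).astype(np.float32)))
out=[]
for s,(x0,y0,x1,y1) in zip(S,rois):
    im=np.ascontiguousarray(cv2.resize(s["frame"][y0:y1,x0:x1],None,fx=7,fy=7,interpolation=cv2.INTER_CUBIC)[:,:,::-1])
    for d in(-.027,.027): draw(im,s,box(*p[:3],d,.008,.04,.015,.045)[4:],x0,y0,7)
    out.append(cv2.copyMakeBorder(im,0,400-im.shape[0],0,400-im.shape[1],cv2.BORDER_CONSTANT))
cv2.imwrite("pics/fit1.png",np.hstack(out))
E
python3 fit.py
```

```text
px 2693.0
px 1716.0
[0] 7.0 [-5.90000e-02 -3.25000e-01 -6.35291e+01  1.40160e+00  5.80200e-01]
[1] 11.113725490196078 [ 4.44600e-01  6.60000e-03 -8.91923e+01  1.54200e-01  3.12700e-01]
[0, 1] 19.0 [ 5.75200e-01  3.01000e-02 -5.11364e+01  6.28200e-01  7.02500e-01]
shelf ((535.1482543945312, -196.27926635742188), (336.7541809082031, 216.0447235107422), 86.39990234375)
```

View pics/fit1.png

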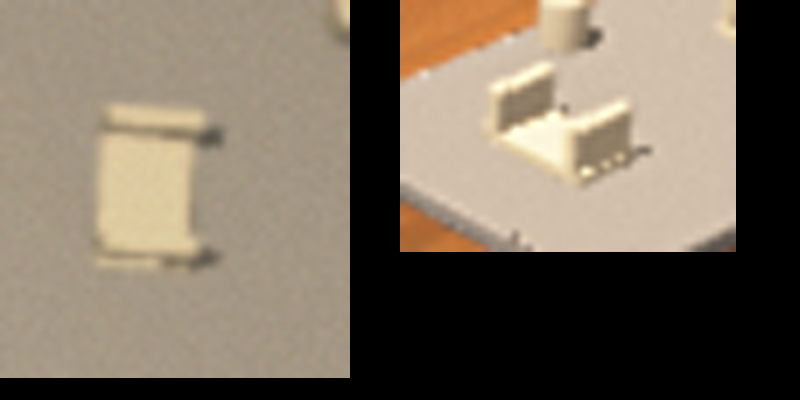

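The overlay shows the mask was too loose. It also shows the base plate reaches slightly beyond the bars in x. I'll tighten both.

```bash
python3 - <<'E'
s=open("fit.py").read()
s=s.replace('''m=((h[...,1]>30)&(h[...,0]<35)&(h[...,2]>110)).astype(np.float32)''','''v=cv2.cvtColor(s["frame"],cv2.COLOR_RGB2LAB)[y0:y1,x0:x1,2]; th,m=cv2.threshold(np.ascontiguousarray(v),0,1,cv2.THRESH_OTSU); n,l,st,_=cv2.connectedComponentsWithStats(m); c=l[(y1-y0)//2-5:(y1-y0)//2+5,(x1-x0)//2-8:(x1-x0)//2+2]; m=(l==np.bincount(c[c>0]).argmax()).astype(np.float32)''')
s=s.replace("0,.054,p[3]","0,p[5],p[3]").replace("y,.034,.006]","y,.034,.006,.064]").replace("zeros(5)","zeros(6)").replace("6,.004])","6,.004,.006])").replace("xatol=1e-5","maxiter=3000,xatol=1e-5").replace("fit1","fit2")
s=s.replace('out.append(','''mm=cv2.resize(M[len(out)],None,fx=7,fy=7); cs=cv2.findContours((mm>.5).astype(np.uint8),0,1)[0]; cv2.drawContours(im,cs,-1,(0,255,0),1); out.append(''')
open("fit.py","w").write(s)
E
python3 fit.py
```

```text
px 299.0Traceback (most recent call last):
  File "fit.py", line 12, in <module>
    v=cv2.cvtColor(s["frame"],cv2.COLOR_RGB2LAB)[y0:y1,x0:x1,2]; th,m=cv2.threshold(np.ascontiguousarray(v),0,1,cv2.THRESH_OTSU); n,l,st,_=cv2.connectedComponentsWithStats(m); c=l[(y1-y0)//2-5:(y1-y0)//2+5,(x1-x0)//2-8:(x1-x0)//2+2]; m=(l==np.bincount(c[c>0]).argmax()).astype(np.float32); M.append(m); print("px",m.sum())
                                                                                                                                                                                                                                                ~~~~~~~~~~~~~~~~~~~~~~~~~~^^
ValueError: attempt to get argmax of an empty sequence
```

```bash
sed -i 's/(330,172,378,208)/(340,178,368,202)/' fit.py; python3 fit.py
```

```text
px 300.0
px 129.0
[0] 34.96078431372549 [ 0.5425 -0.1073 -2.0056  0.0383  0.0085  0.0671]
[1] 103.10196078431373 [ 0.5441 -0.1085  0.4106  0.0371  0.0007  0.0579]
[0, 1] 143.54117647058825 [ 0.5431 -0.1077 -0.7209  0.0394  0.0083  0.0627]
shelf ((535.4129028320312, -196.0940704345703), (337.0350341796875, 216.59786987304688), 86.31732940673828)
```

View pics/fit2.png

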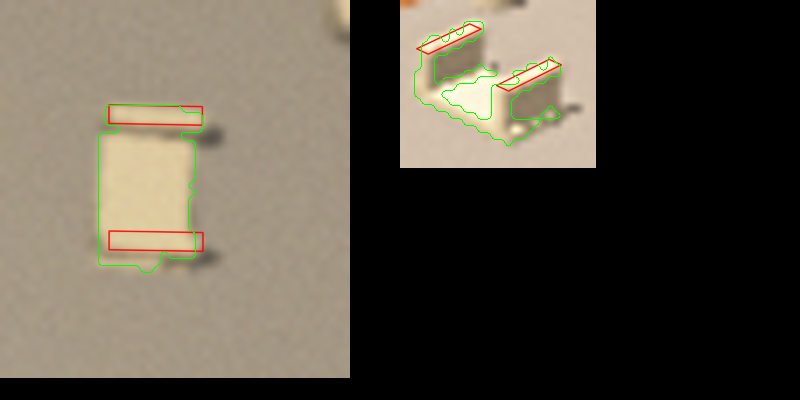

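The setter centre fits at about (0.542, -0.107). The bar slope in the picture and the shelf edges both give a yaw of about -3.6°. The long tile is at (0.593, 0.288), yaw about 9.4°. I'll move over now, using a tool yaw of -170.6.

>>> {"name": "play_rows", "arguments": {"plan": [[0,0,0,0,0,4.3],[-2.59,2.7,0,0,0,0],[-2.59,2.7,0,0,0,0],[-2.59,2.7,0,0,0,0],[-2.59,2.7,0,0,0,0],[-2.59,2.7,0,0,0,0],[-2.59,2.7,0,0,0,0],[-2.59,2.7,0,0,0,0],[-2.59,2.7,0,0,0,0],[-2.59,2.7,0,0,0,0],[-2.59,2.7,0,0,0,0],[-2.59,2.7,0,0,0,0],[-2.59,2.7,0,0,0,0],[-2.59,2.7,0,0,0,0],[-2.59,2.7,0,0,0,0],[-2.59,2.7,0,0,0,0],[-2.59,2.7,0,0,0,0],[-2.59,2.7,0,0,0,0],[-2.59,2.7,0,0,0,0]], "grip": 8.76}}

```text
clock: 2.48
tool_pos: [0.5411, -0.0985, 0.246]
orientation: [-180.0, 0.0, -170.6]
force: [1.2, -0.9, 0.7]
opening: 0.0877
gripper_force: 0.0
```

>>> {"name": "play_rows", "arguments": {"plan": [[-1.04,3.39,0,0,0,0],[-1.04,3.39,0,0,0,0],[-1.04,3.39,0,0,0,0],[-1.04,3.39,0,0,0,0],[-1.04,3.39,0,0,0,0],[-1.04,3.39,0,0,0,0],[-1.04,3.39,0,0,0,0],[-1.04,3.39,0,0,0,0],[-1.04,3.39,0,0,0,0],[-1.04,3.39,0,0,0,0],[-1.04,3.39,0,0,0,0],[0,0,2,0,0,0],[0,0,2,0,0,0],[0,0,2,0,0,0],[0,0,2,0,0,0],[0,0,0,0,0,0],[0,0,0,0,0,0]]}}

```text
clock: 3.9
tool_pos: [0.5921, 0.2859, 0.1649]
orientation: [-179.9, -0.1, -170.6]
force: [0.5, -0.1, 2.1]
opening: 0.0879
gripper_force: 0.0
```

```bash
python3 - <<'E'
from h import *
s=snapshot("top");t=snapshot("side"); o=get_obs(); print(o["tool_pos"],o["orientation"])
f=s["frame"]; g=t["frame"]
def crop(s,x0,y0,x1,y1,k):
    im=np.ascontiguousarray(cv2.resize(s["frame"][y0:y1,x0:x1],None,fx=k,fy=k,interpolation=cv2.INTER_CUBIC)[:,:,::-1])
    draw(im,s,rect((.593,.288),.1,.05,9.4,.065),x0,y0,k); return im
a=crop(t,180,140,320,260,4)
b=crop(s,215,130,275,220,4); b=cv2.copyMakeBorder(b,0,480-b.shape[0],0,0,cv2.BORDER_CONSTANT)
cv2.imwrite("pics/near.png",np.hstack([a,b]))
E
```

```text
[0.59322427 0.28657997 0.16707168] [ 1.79974178e+02  1.01732473e-01 -1.70603438e+02]
```

View pics/near.png

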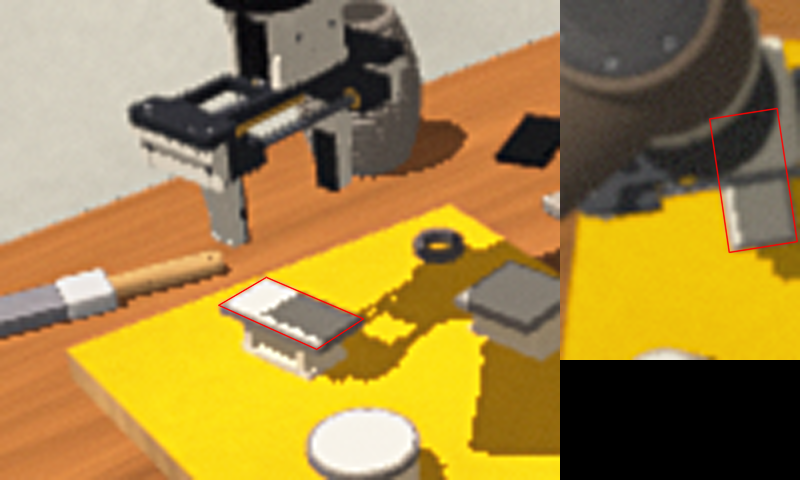

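The outline matches the tile in the side view, and the fingers straddle it at (150–340, 240) in the crop. Descending beside the long edges.

>>> {"name": "play_rows", "arguments": {"plan": [[0,0.1,1.5,0,0,0],[0,0,1.5,0,0,0],[0,0,1.5,0,0,0],[0,0,1.5,0,0,0],[0,0,1.5,0,0,0],[0,0,1.0,0,0,0],[0,0,1.0,0,0,0],[0,0,0.5,0,0,0],[0,0,0.4,0,0,0],[0,0,0,0,0,0],[0,0,0,0,0,0],[0,0,0,0,0,0]]}}

```text
clock: 5.0
tool_pos: [0.5927, 0.2875, 0.0623]
orientation: [180.0, 0.1, -170.6]
force: [-0.6, 0.8, -0.6]
opening: 0.0877
gripper_force: 0.0
```

>>> {"name": "play_rows", "arguments": {"plan": [[0,0,0,0,0,0],[0,0,0,0,0,0],[0,0,0,0,0,0]], "grip": 6.2}}

```text
clock: 5.25
tool_pos: [0.5924, 0.2873, 0.0619]
orientation: [180.0, 0.0, -170.6]
force: [0.3, 0.1, 0.3]
opening: 0.0731
gripper_force: 0.0
```

>>> {"name": "play_rows", "arguments": {"plan": [[0,0,0,0,0,0],[0,0,0,0,0,0],[0,0,0,0,0,0],[0,0,0,0,0,0],[0,0,0,0,0,0],[0,0,0,0,0,0],[0,0,0,0,0,0],[0,0,0,0,0,0],[0,0,0,0,0,0]], "grip": 4.0}}

```text
clock: 6.0
tool_pos: [0.5923, 0.2873, 0.0616]
orientation: [180.0, 0.0, -170.6]
force: [-0.5, 0.1, 1.1]
opening: 0.0496
gripper_force: 30.0
```

>>> {"name": "play_rows", "arguments": {"plan": [[0,0,-0.2,0,0,0],[0,0,-0.5,0,0,0],[0,0,-1,0,0,0],[0,0,-1.3,0,0,0],[0,0,-1.5,0,0,0],[0,0,-1.5,0,0,0],[0,0,-1.5,0,0,0],[0,0,-1,0,0,0],[0,0,-0.5,0,0,0],[0,0,0,0,0,2],[0,0,0,0,0,3],[0,0,0,0,0,3],[0,0,0,0,0,3],[0,0,0,0,0,2],[0,0,0,0,0,0],[0,0,0,0,0,0]]}}

```text
clock: 7.33
tool_pos: [0.5921, 0.2871, 0.1513]
orientation: [-180.0, -0.0, 176.4]
force: [-1.0, 0.7, -0.7]
opening: 0.0494
gripper_force: 30.0
```

>>> {"name": "play_rows", "arguments": {"plan": [[0.07,-1.1,0,0,0,0],[0.07,-1.1,0,0,0,0],[0.14,-2.2,0,0,0,0],[0.14,-2.2,0,0,0,0],[0.14,-2.2,0,0,0,0],[0.14,-2.2,0,0,0,0],[0.14,-2.2,0,0,0,0],[0.14,-2.2,0,0,0,0],[0.14,-2.2,0,0,0,0],[0.14,-2.2,0,0,0,0],[0.14,-2.2,0,0,0,0],[0.14,-2.2,0,0,0,0],[0.14,-2.2,0,0,0,0],[0.14,-2.2,0,0,0,0],[0.14,-2.2,0,0,0,0],[0.14,-2.2,0,0,0,0],[0.14,-2.2,0,0,0,0],[0.14,-2.2,0,0,0,0],[0.07,-1.1,0,0,0,0],[0.07,-1.1,0,0,0,0]]}}

```text
clock: 9.0
tool_pos: [0.5414, -0.1079, 0.1517]
orientation: [180.0, 0.0, 176.3]
force: [-0.3, -0.1, -1.3]
opening: 0.0494
gripper_force: 30.0
```

>>> {"name": "play_rows", "arguments": {"plan": [[0,0,1.5,0,0,0],[0,0,1.5,0,0,0],[0,0,1.5,0,0,0],[0,0,1.0,0,0,0],[0,0,0.5,0,0,0],[0,0,0.5,0,0,0],[0,0,0,0,0,0],[0,0,0,0,0,0],[0,0,0,0,0,0],[0,0,0,0,0,0]]}}

```text
clock: 9.83
tool_pos: [0.5426, -0.1063, 0.0872]
orientation: [180.0, 0.1, 176.4]
force: [-1.0, 0.5, -1.3]
opening: 0.0492
gripper_force: 30.0
```

```bash
cat > look.py <<'E'
from h import *
import sys
o=get_obs(); P=np.array([get_obs()["tool_pos"]]); t=snapshot("side"); s=snapshot("top"); o=get_obs(); print(o["tool_pos"],o["orientation"])
x,y,z=o["tool_pos"]; yaw=o["orientation"][2]-180
Q=rect((x,y),.1,.05,yaw,z+.004)
def crop(s,x0,y0,x1,y1,k):
    im=np.ascontiguousarray(cv2.resize(s["frame"][y0:y1,x0:x1],None,fx=k,fy=k,interpolation=cv2.INTER_CUBIC)[:,:,::-1])
    draw(im,s,Q,x0,y0,k)
    c=np.array([.542,-.107]);a=np.radians(-3.6)
    for d in(-.027,.027): draw(im,s,rect(c+d*np.array([np.cos(a),np.sin(a)]),.008,.04,-3.6,.045),x0,y0,k,(255,0,0))
    return im
a=crop(t,325,150,389,210,8); b=crop(s,368,155,428,215,4); b=cv2.copyMakeBorder(b,0,480-b.shape[0],0,0,cv2.BORDER_CONSTANT)
cv2.imwrite(sys.argv[1],np.hstack([a,b]))
for n in("long_tile_center","kiln_setter_top"):
  for c in("side","top"): print(c,n,[(p["score"],p["position"]) for p in spot_point(c,n)])
E
python3 look.py pics/over.png
```

```text
[ 0.54245007 -0.10634492  0.08706906] [1.79990796e+02 5.05859278e-02 1.76385652e+02]
side long_tile_center [(0.97, [0.2397, 0.3301, 0.0059]), (0.52, [0.7602, -0.1251, 0.0006]), (0.44, [0.5408, -0.1062, 0.089])]
top long_tile_center [(0.97, [0.5392, 0.5365, 0.0022]), (0.69, [0.7592, -0.1237, 0.0041]), (0.52, [0.5448, -0.1044, 0.0864])]
side kiln_setter_top [(0.56, [0.5406, -0.1049, 0.0456])]
top kiln_setter_top []
```

View pics/over.png

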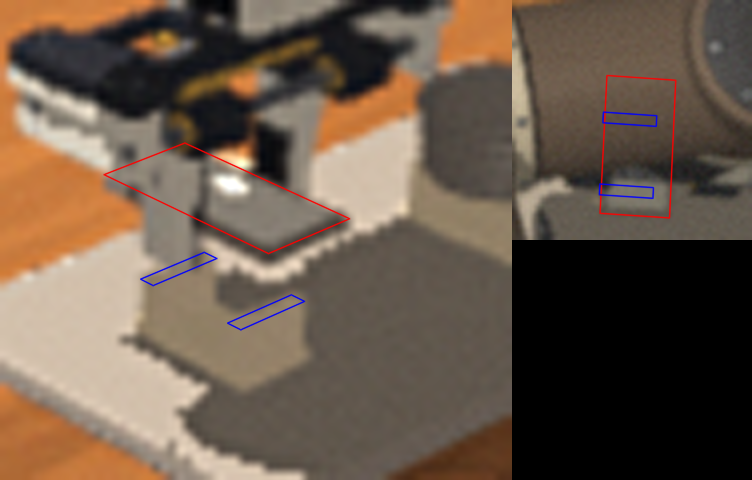

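The tile hangs level over the setter, and its drawn outline (105–350, 140–255) agrees with the TCP. One quick refit of the setter centre on the first pictures, with yaw fixed at the shelf's, before lowering.

```bash
sed -e '/^S=/a for q,c in zip(S,("top","side")): q["frame"]=np.ascontiguousarray(cv2.imread(f"pics/{c}0.png")[:,:,::-1])' -e 's/print("px",m.sum())/M.__setitem__(-1,cv2.morphologyEx(m,cv2.MORPH_CLOSE,np.ones((7,7))) if len(M)==2 else m)/' -e 's/for y in(-8,-4,0,4)/for y in(-3.6,)/' -e 's/\*p\[:3\]/p[0],p[1],-3.63/g' -e 's/fit2/fit3/' fit.py > fit3.py; python3 fit3.py
```

```text
[0] 34.22352941176471 [ 0.5423 -0.1069 -7.591   0.0376  0.0088  0.0681]
[1] 47.11764705882353 [ 0.5469 -0.1085 -4.2767  0.0403  0.0139  0.058 ]
[0, 1] 94.83137254901962 [  0.5436  -0.1064 -13.4629   0.037    0.0161   0.0665]
shelf ((535.4912719726562, -195.9770965576172), (337.1062316894531, 216.69155883789062), 86.39990234375)
```

>>> {"name": "play_rows", "arguments": {"plan": [[0.05,0,0.5,0,0,0],[0,0,0.7,0,0,0],[0,0,0.7,0,0,0],[0,0,0.6,0,0,0],[0,0,0.4,0,0,0],[0,0,0.3,0,0,0],[0,0,0.2,0,0,0],[0,0,0,0,0,0],[0,0,0,0,0,0],[0,0,0,0,0,0]]}}

```text
clock: 11.07
tool_pos: [0.5419, -0.1064, 0.0528]
orientation: [180.0, 0.0, 176.4]
force: [-0.9, 0.4, -1.3]
opening: 0.0494
gripper_force: 30.0
```

>>> {"name": "play_rows", "arguments": {"plan": [[0,0,0.05,0,0,0],[0,0,0.05,0,0,0],[0,0,0.05,0,0,0],[0,0,0,0,0,0],[0,0,0,0,0,0]]}}

```text
clock: 11.48
tool_pos: [0.5417, -0.1064, 0.0511]
orientation: [180.0, 0.0, 176.4]
force: [-0.1, 0.3, -1.0]
opening: 0.0495
gripper_force: 30.0
```

>>> {"name": "play_rows", "arguments": {"plan": [[0,0,0.04,0,0,0],[0,0,0.04,0,0,0],[0,0,0,0,0,0],[0,0,0,0,0,0]]}}

```text
clock: 11.82
tool_pos: [0.5416, -0.1064, 0.0502]
orientation: [-180.0, -0.0, 176.4]
force: [0.9, -0.1, -0.6]
opening: 0.0493
gripper_force: 30.0
```

>>> {"name": "play_rows", "arguments": {"plan": [[0,0,0.03,0,0,0],[0,0,0,0,0,0],[0,0,0,0,0,0]]}}

```text
clock: 12.07
tool_pos: [0.5416, -0.1064, 0.05]
orientation: [-180.0, -0.0, 176.4]
force: [-0.6, 0.3, -0.6]
opening: 0.0494
gripper_force: 30.0
```

>>> {"name": "play_rows", "arguments": {"plan": [[0,0,0.03,0,0,0],[0,0,0,0,0,0],[0,0,0,0,0,0],[0,0,0,0,0,0]]}}

```text
clock: 12.4
tool_pos: [0.5417, -0.1064, 0.0497]
orientation: [180.0, 0.0, 176.4]
force: [0.4, 0.1, -0.7]
opening: 0.0496
gripper_force: 30.0
```

>>> {"name": "play_rows", "arguments": {"plan": [[0,0,0.03,0,0,0],[0,0,0,0,0,0],[0,0,0,0,0,0],[0,0,0,0,0,0]]}}

```text
clock: 12.73
tool_pos: [0.5417, -0.1064, 0.0495]
orientation: [-180.0, 0.0, 176.4]
force: [-1.2, 0.2, 2.7]
opening: 0.0494
gripper_force: 30.0
```

Force z rose by about 3 N, so the tile is touching the bars. Releasing.

>>> {"name": "play_rows", "arguments": {"plan": [[0,0,0,0,0,0],[0,0,0,0,0,0],[0,0,0,0,0,0],[0,0,0,0,0,0],[0,0,0,0,0,0],[0,0,0,0,0,0]], "grip": 7.6}}

```text
clock: 13.23
tool_pos: [0.5417, -0.1064, 0.0493]
orientation: [-180.0, -0.0, 176.4]
force: [0.3, 0.2, -0.2]
opening: 0.0754
gripper_force: 0.0
```

>>> {"name": "play_rows", "arguments": {"plan": [[0,0,-0.5,0,0,0],[0,0,-1,0,0,0],[0,0,-1.5,0,0,0],[0,0,-2,0,0,0],[0,0,-2,0,0,0],[0,0,-2,0,0,0],[0,0,-2,0,0,0],[0,0,-2,0,0,0],[0,0,-2,0,0,0],[0,-3,0,0,0,0],[0,-3,0,0,0,0],[0,-3,0,0,0,0],[0,-3,0,0,0,0],[0,-3,0,0,0,0],[0,-3,0,0,0,0],[0,-3,0,0,0,0],[0,-3,0,0,0,0],[0,-3,0,0,0,0],[0,-3,0,0,0,0],[0,0,0,0,0,0]]}}

```text
clock: 14.9
tool_pos: [0.5218, -0.4101, 0.1999]
orientation: [-179.9, -0.0, 176.2]
force: [0.5, -0.2, 0.8]
opening: 0.0763
gripper_force: 0.0
```

```bash
sed -i -e 's/^x,y,z=.*/x,y,z,yaw=.542,-.1066,.049,-3.6/' look.py; cat >> look.py <<'E'
for s_,r in((s,(370,160,425,225)),(t,(325,165,385,205))):
    x0,y0,x1,y1=r; h=cv2.cvtColor(s_["frame"],cv2.COLOR_RGB2HSV)[y0:y1,x0:x1]
    m=((h[...,1]<45)&(h[...,2]>195)).astype(np.uint8); n,l,st,_=cv2.connectedComponentsWithStats(m); ys,xs=np.where(l==1+st[1:,4].argmax())
    w=world(s_,np.c_[xs+x0,ys+y0],.053)[:,:2]; print(len(xs),w.mean(0),cv2.minAreaRect((w*1000).astype(np.float32)))
E
python3 look.py pics/placed.png
```

```text
[ 0.52210401 -0.40685696  0.1997523 ] [ 1.79996636e+02 -3.34486645e-03  1.76253002e+02]
side long_tile_center [(0.94, [0.536, 0.5295, 0.003]), (0.88, [0.2429, 0.3285, 0.0047]), (0.59, [0.5432, -0.1116, 0.0502]), (0.46, [0.7603, -0.1249, -0.0004])]
top long_tile_center [(0.98, [0.537, 0.5335, 0.0049]), (0.91, [0.5416, -0.1074, 0.0484]), (0.74, [0.2444, 0.3305, 0.0019]), (0.74, [0.7597, -0.1235, 0.0033])]
side kiln_setter_top [(0.49, [0.541, -0.1041, 0.0429])]
top kiln_setter_top []
420 [ 0.54258585 -0.10734182] ((542.5961303710938, -107.31929779052734), (40.48585510253906, 90.5439453125), 86.35658264160156)
171 [ 0.54350548 -0.10885615] ((545.2843017578125, -108.89791870117188), (46.609622955322266, 99.01972961425781), 85.21942138671875)
```

View pics/placed.png

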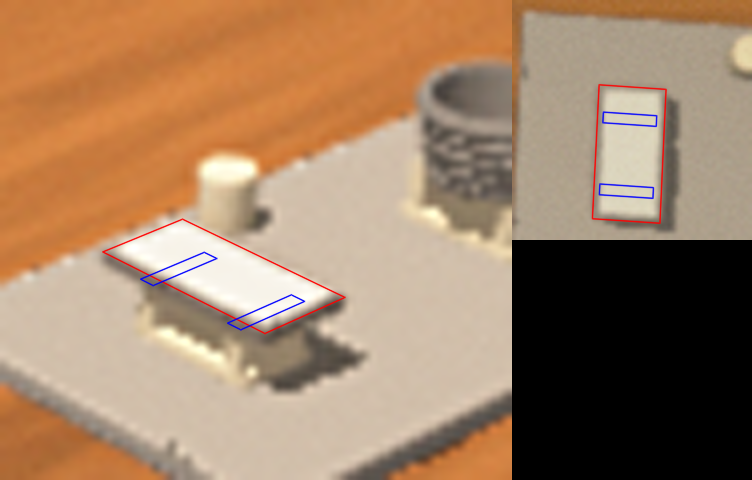

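The picture shows the tile lying glaze up on the setter, clean and filling the drawn outline. In the top view its centre is (0.5426, -0.1073), yaw -3.6°, within 1 mm of the setter fit. The robot is clear, so I'm handing in.

```bash
python3 -c "
from plant import *
print(close_job())"
```

```text
the job is handed in; nothing more can be done
None
```

The long tile now lies glaze up across the two bars of the empty kiln setter, within about 1 mm of centre and square by the top camera, released with the arm clear, and I handed the job in at about 15 s; no verdict came back.

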